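# Assemble the guide rods of an optical test fixture

## Robot

A 6-joint arm with a two-finger parallel gripper is mounted at the origin on the work surface. World frame = base frame: x ahead of the robot, y to its left, z up, the work surface at z = 0. Lengths are in m, angles in degrees, forces in N, time in s.
With the tool pointing down it reaches from about 0.325 to 0.85 m from the base axis. Payload 15.5 kg.
Tool frame: the origin (TCP) lies at the very end of the fingers, on their centre line; the grasp point (between the pads) lies arm.grip_depth behind it (arm.grip_depth is the distance from the TCP to the grasp point, in m); z points along the fingers, y is the line along which they close (so a half turn about z gives the same grasp; the last joint's range is limited). The gripper opens to 91 mm and grips with 3 to 60 N. Pads are 32 mm wide; open, the fingers measure 118 mm over their backs; the gripper's body (76 mm by 178 mm) begins 60 mm behind the grasp point.
Start: joints at [60.762, 28.281, 77.091, -0, 74.628, -5.472], TCP at [0.252, 0.572, 0.194] pointing down, gripper open.
Joint ranges: [-166.48, 166.48], [-47.26, 123.95], [12.59, 153.08], [-70.14, 250.14], [6.76, 159.57], [-176.63, 176.63]. Speed limits (degrees/s): [108.29, 108.29, 147.25, 172.46, 172.46, 172.46].

## Interface

Orientations are given as a 3x3 rotation matrix whose columns are the frame's x, y, z axes.
In Python, from rig import arm gives the robot as it stands. Calls block until the motion is done:
- arm.move_to(position, orientation): joint-space move of the TCP to a pose.
- arm.move_l(position, orientation=None, feed=0.15): straight line of the TCP; orientation=None keeps the orientation; feed is the mean speed in m/s.
- arm.move_joints(angles): joint-space move.
- arm.grip(opening): finger opening in m; the grip force is fixed at half the most; returns when the fingers have stopped.
- arm.sleep(seconds).
- arm.solve_ik(position, orientation): joint angles nearest the present ones, or None.
- arm.snapshot(name): name is "scene" or "top" or "wrist"; returns the picture (480x640x3 uint8, red, green, blue); there is no depth.
- arm.get_calibration(name): a dict with "intrinsics" (3x3 intrinsics, pixels), "cam_to_world" (4x4, takes a point from camera to world coordinates). Camera axes: x right, y down, z forward; pixel columns grow to the right and rows downward; lengths in m; the calibration is good to about 2 mm. A picture is of the moment at which its call begins: read the wrist's pose just before it. get_calibration takes no time and is no camera call; for the wrist camera it gives the pose at the moment of the call.
A pose or a line that the arm cannot do raises arm.Unreachable and nothing moves.
- arm.sign_off(): hands the job in; it is judged then, once.
Readings, each from a call of its own:
- arm.current_t(): time.
- arm.current_joint_positions(): joint angles.
- arm.current_dq(): joint speeds.
- arm.current_tau(): joint torques, N m.
- arm.current_ee_pos(): TCP position.
- arm.current_tool_rot(): TCP orientation.
- arm.current_force(): force on the tool from outside, world axes, zero at the start.
- arm.current_torque(): the same for the moment, N m.
- arm.current_width(): finger opening in m.
- arm.current_grasp_force(): force on a finger pad.
Only numpy, scipy, OpenCV 4.12 (cv2) and the standard library are available. Lean on these libraries where they do the work, as an engineer would, in place of code of your own. Each camera call takes 0.05 s, during which the arm holds its last target. There are 200 camera calls.

## Task

Thread every guide rod on the bench through both ears of the test fixture, one rod to a bore, until its blue block is fully home against the near ear. Then knock both red lock pins fully down with the mallet, touching the pins with nothing else, and lay the mallet back on its black mat. Leave the other things on the bench where they are.

Things in the scene. Friction and masses are not known exactly. Their poses are not given: they have to be found in the camera images.
- fixture: Dark steel fixture, fixed. Origin on the bench; +x: the way rods go in. Two ears 14 mm thick, 230 wide (y), 85 tall: near ear x -37 to -23 mm, far ear x 23 to 37 mm, on a 10 mm base (x -45 to 75). Three pairs of aligned 18.5 mm bores along x at y = 80, 0, -80 mm, 60 mm above the bench; any rod fits any bore. Two red lock pins stand on the far ear.
- bore1_end (a point): Where the tip of a rod lies when it is fully home in the left (y = +80 mm) bore: on the bore's axis, 100 mm beyond the bore's mouth on the near ear's outer face, 26 mm out of the far ear. Its axes are the fixture's; rods go in along +x.
- bore2_end (a point): Where the tip of a rod lies when it is fully home in the middle bore: on the bore's axis, 100 mm beyond the bore's mouth on the near ear's outer face, 26 mm out of the far ear. Its axes are the fixture's; rods go in along +x.
- bore3_end (a point): Where the tip of a rod lies when it is fully home in the right (y = -80 mm) bore: on the bore's axis, 100 mm beyond the bore's mouth on the near ear's outer face, 26 mm out of the far ear. Its axes are the fixture's; rods go in along +x.
- rod1_grip (a point): Guide rod 1 (may be absent): bright round rod 15.4 mm thick, 100 mm long, its last 10 mm tapered to 7 mm, set in a blue grip block 50 mm long (x), 24 x 24 mm; about 150 g, balanced within the block, so that it lies level. This point: centre of the block, 12 mm above what it lies on; +x points along the rod to its tip.
- rod1_tip (a point): Tip of rod 1, on its axis, 125 mm from the block's centre along +x.
- rod2_grip (a point): Guide rod 2 (may be absent): bright round rod 15.4 mm thick, 100 mm long, its last 10 mm tapered to 7 mm, set in a blue grip block 50 mm long (x), 24 x 24 mm; about 150 g, balanced within the block, so that it lies level. This point: centre of the block, 12 mm above what it lies on; +x points along the rod to its tip.
- rod2_tip (a point): Tip of rod 2, on its axis, 125 mm from the block's centre along +x.
- rod3_grip (a point): Guide rod 3 (may be absent): bright round rod 15.4 mm thick, 100 mm long, its last 10 mm tapered to 7 mm, set in a blue grip block 50 mm long (x), 24 x 24 mm; about 150 g, balanced within the block, so that it lies level. This point: centre of the block, 12 mm above what it lies on; +x points along the rod to its tip.
- rod3_tip (a point): Tip of rod 3, on its axis, 125 mm from the block's centre along +x.
- pin_left (a joint): Travel of the left lock pin (the one at fixture y = +40 mm), 0 = up, 0.018 m = fully down. Friction of about 7 N and a weak spring of 2 N: it needs some 7 to 10 N to drive and stays where it is driven.
- pin_right (a joint): Travel of the right lock pin (fixture y = -40 mm), same.
- pin_left_top (a point): Centre of the top of the left pin's red head (28 mm across); up, it is 117 mm above the bench, 30 mm in fixture x; it goes straight down by 18 mm.
- pin_right_top (a point): Centre of the top of the right pin's red head, same.
- mallet_head (a point): Centre of the mallet's white block head, 50 mm along the handle direction (x) by 60 x 60 mm (y, z), about 300 g; any of its four 60 mm sides will do to strike. Lying on its mat the head's centre is 33 mm above the bench. Axes as mallet_handle.
- mallet_handle (a point): Centre of the mallet's orange handle, square 24 x 24 mm and 130 mm long. The head's centre lies 90 mm from here along +x; the handle runs level at the head's mid height, meeting the head 25 mm from the head's centre. Best gripped within 60 mm of the head's centre.
- mat: Black rubber mat for the mallet, fixed, 260 (x) x 130 (y) x 3 mm; origin at the centre of its underside, on the bench.
- wipe_jar: Bystander, to be left alone: white jar with a blue lid, 64 mm across, 70 mm tall; origin at its underside's centre.
- swab_can: Bystander, to be left alone: grey can, 56 mm across, 85 mm tall; origin at its underside's centre.
- driver: Bystander, to be left alone: screwdriver lying on the bench.
- lens_ring: Bystander, to be left alone: black lens ring, 70 mm across, 22 mm high; origin at its underside's centre.
- gauge_case: Bystander, to be left alone: grey plastic case, 90 x 60 x 28 mm; origin at its underside's centre.
Mind the look-alikes: they are no part of the job. Of the things like the part that bears mallet_head, leave any that is purple; of the rest the smaller one is meant. Leave any green look-alike of the part that bears rod1_grip alone.

How it is judged:
By the outcome, as a careful person would: the job done as asked, in the order asked, and still so for the second after the job is handed in, with the robot touching nothing.
Of rod1, rod2, rod3 only 2 to 3 are there at a start; the rules pass over those that are not, and their reading is None.
At some moment in a run one of rod1, rod2, rod3, mallet may be knocked a few centimetres aside while the robot is not near it.
Once in a run the grip may slacken for a moment while it holds something.
It also fails if it takes over 210 s, if anything falls off the work surface, if the arm or the gripper's body presses on something with over 40 N, if the wrist force passes 120 N, or if a joint passes its speed limit or range.

## Working session

There is one attempt and no reset: what is moved stays moved. The work goes in short steps, each a Python script; the robot and the scene stay as the last script left them, time stands still between calls to the robot, and variables do not carry over. Pictures are saved under pics/ and viewed, at most 14 in all, crops included, and the job is handed in when it is done.

```bash
ls; mkdir -p pics; python3 - <<'E'
from rig import arm
import cv2,numpy as np
for n in("scene","top"):
    im=arm.snapshot(n); cv2.imwrite(f"pics/{n}0.png",im[...,::-1])
    c=arm.get_calibration(n); print(n,c["intrinsics"],c["cam_to_world"].round(4))
print(arm.grip_depth, arm.current_t(), arm.current_tool_rot().round(3))
E
```

```text
pics
scene [[448.44010085   0.         317.89698907]
 [  0.         448.44010085 241.83827949]
 [  0.           0.           1.        ]] [[-0.8415  0.4411 -0.3119  0.8709]
 [ 0.54    0.7016 -0.4649  0.4437]
 [ 0.0137 -0.5597 -0.8286  1.1518]
 [ 0.      0.      0.      1.    ]]
top [[456.86674921   0.         309.58902076]
 [  0.         456.86674921 238.76432727]
 [  0.           0.           1.        ]] [[ 0.0502 -0.9724  0.2278  0.1803]
 [-0.9987 -0.0504  0.0048 -0.151 ]
 [ 0.0068 -0.2277 -0.9737  1.4357]
 [ 0.      0.      0.      1.    ]]
0.0188 0.1 [[-0.915  0.403 -0.   ]
 [ 0.403  0.915 -0.001]
 [ 0.    -0.001 -1.   ]]
```

View pics/scene0.png

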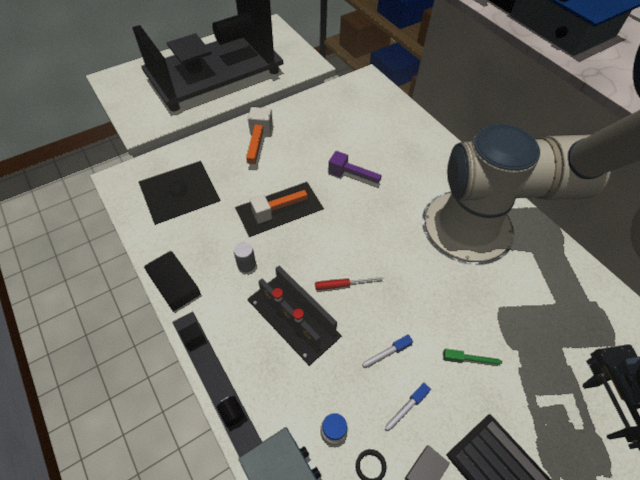

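View pics/top0.png

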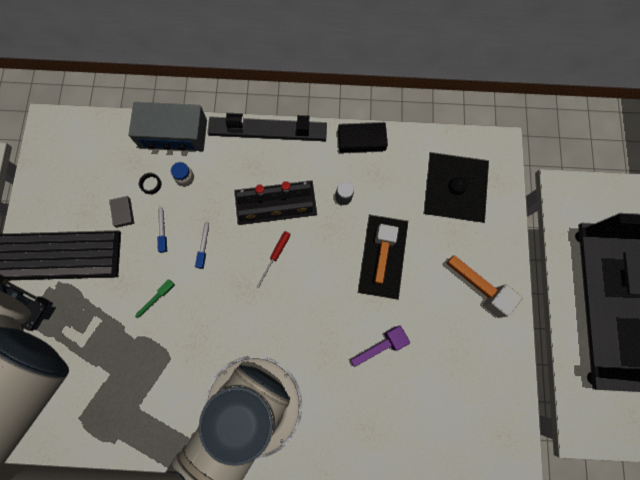

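The scene and top views agree.

| What it could be | Top-view pixel | Decision |
|---|---|---|
| Rod, blue block | (161,243) | use |
| Rod, blue block | (201,262) | use |
| Green rod look-alike | (155,298) | leave |
| White-head mallet on mat | (387,235) | use, it is the smaller one |
| Big white-head mallet | (507,299) | leave |
| Purple mallet | (397,340) | leave |

The fixture is at (275,203), with its red pins on the far ear at (260,189) and (286,186). The driver's red handle at (281,243) could be taken for a pin.

```bash
cat > h.py <<'E'
from rig import arm
import cv2,numpy as np
def shot(n,save=None):
    c=arm.get_calibration(n); im=arm.snapshot(n)
    if save: cv2.imwrite(f"pics/{save}.png",im[...,::-1])
    return im,c
def ray(px,c):
    K,T=c["intrinsics"],c["cam_to_world"]
    p=np.atleast_2d(np.asarray(px,float))
    d=np.c_[p,np.ones(len(p))]@np.linalg.inv(K).T@T[:3,:3].T
    return T[:3,3],d
def cast(px,c,z):
    o,d=ray(px,c); return o+d*((z-o[2])/d[:,2])[:,None]
def proj(P,c):
    T=c["cam_to_world"]; q=(np.atleast_2d(P)-T[:3,3])@T[:3,:3]; q=q@c["intrinsics"].T
    return q[:,:2]/q[:,2:]
def mask(im,lo,hi):
    return cv2.inRange(cv2.cvtColor(im,cv2.COLOR_RGB2HSV),np.array(lo),np.array(hi))
BLUE=((105,120,60),(125,255,255)); RED=((0,150,70),(6,255,255)); ORANGE=((8,150,90),(20,255,255))
def blobs(m,amin=20):
    cs,_=cv2.findContours(m,cv2.RETR_EXTERNAL,cv2.CHAIN_APPROX_NONE)
    return sorted([k for k in cs if cv2.contourArea(k)>amin],key=cv2.contourArea,reverse=True)
def cen(k):
    M=cv2.moments(k); return np.array([M['m10'],M['m01']])/M['m00']
def rotz(yaw):  # tool down, tool x along yaw(rad), closes across it
    c,s=np.cos(yaw),np.sin(yaw); return np.array([[c,s,0],[s,-c,0],[0,0,-1.]])
E
python3 - <<'E'
from h import *
np.set_printoptions(precision=4,suppress=True)
im,c=shot("top")
for n,r,z in(("blue",BLUE,.02),("red",RED,.117),("orange",ORANGE,.045)):
    for k in blobs(mask(im,*r)):
        print(n,cen(k),cv2.contourArea(k),cast(cen(k),c,z)[0])
print("fixture corners z.085/0",cast([[236,193],[313,183],[239,222],[316,213]],c,.01))
print("rod tips",cast([[161,208],[206,224]],c,.012),"mallet head",cast([387,233],c,.063))
cw=arm.get_calibration("wrist"); R=arm.current_tool_rot(); p=arm.current_ee_pos()
T=cw["cam_to_world"]; print("wrist cam in tool",R.T@T[:3,:3],R.T@(T[:3,3]-p)); print(cw["intrinsics"])
s=im[150:330,130:540]; cv2.imwrite("pics/crop.png",cv2.resize(s[...,::-1],None,fx=1.9,fy=1.9,interpolation=2))
E
```

```text
blue [179.1216 170.2922] 190.5 [0.7203 0.2964 0.02  ]
blue [161.0501 243.6204] 86.5 [0.4713 0.325  0.02  ]
blue [199.5698 259.7384] 86.0 [0.4259 0.198  0.02  ]
red [279.9744 245.3742] 163.0 [ 0.4642 -0.0582  0.117 ]
red [285.2322 185.5918] 44.5 [ 0.651 -0.062  0.117]
red [259.2605 188.6628] 43.5 [0.637  0.0162 0.117 ]
orange [472.5366 275.9165] 455.0 [ 0.4143 -0.6505  0.045 ]
orange [381.9261 261.8542] 264.0 [ 0.4439 -0.3713  0.045 ]
fixture corners z.085/0 [[ 0.6551  0.1047  0.01  ]
 [ 0.703  -0.1457  0.01  ]
 [ 0.5575  0.0865  0.01  ]
 [ 0.6006 -0.1604  0.01  ]]
rod tips [[0.5907 0.3426 0.012 ]
 [0.5448 0.1916 0.012 ]] mallet head [[ 0.5321 -0.3829  0.063 ]]
wrist cam in tool [[ 0.001  -0.9666 -0.2564]
 [ 1.      0.001   0.0005]
 [-0.0002 -0.2564  0.9666]] [ 0.0734 -0.     -0.1899]
[[343.2802   0.     319.8992]
 [  0.     343.2802 237.0013]
 [  0.       0.       1.    ]]
```

View pics/crop.png

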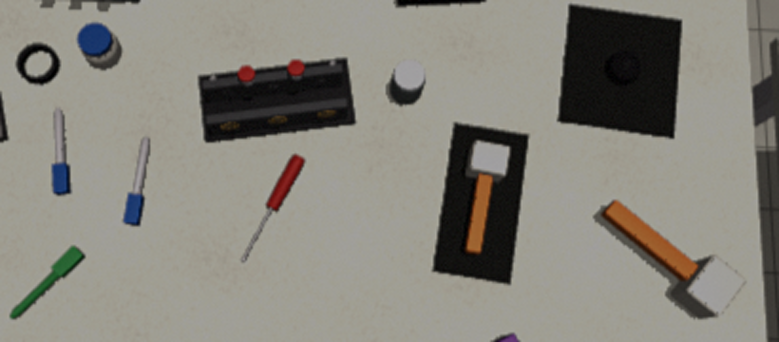

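The crop confirms the choices: two blue rods, tips pointing away from the robot, and the smaller white mallet on its mat. The red pins are at crop (247,74) and (296,68), and gold bore mouths show on the near ear. Next come close wrist views.

```bash
python3 - <<'E'
from h import *
import pickle
np.set_printoptions(precision=4,suppress=True)
arm.move_to([.47,.26,.24],rotz(0))
im,c=shot("wrist","w_rods"); pickle.dump((im,c),open("w1.pkl","wb"))
for k in blobs(mask(im,*BLUE),100):
    print("blue",cen(k),cast(cen(k),c,.024)[0],[cast(q,c,.024)[0,:2] for q in cv2.boxPoints(cv2.minAreaRect(k))])
for dx in(0,-.12):
    arm.move_to([.60+dx,-.028,.25],rotz(np.radians(10)))
    im,c=shot("wrist",f"w_fix{abs(dx)}"); pickle.dump((im,c),open(f"w_fix{abs(dx)}.pkl","wb"))
    for k in blobs(mask(im,*RED),100):
        (u,v),r=cv2.minEnclosingCircle(k); print("red",cen(k),(u,v),r,cv2.contourArea(k),cast(cen(k),c,.117)[0])
print(arm.current_t())
E
```

```text
blue [265.3073 204.2186] [0.4734 0.326  0.024 ] [array([0.4952, 0.3417]), array([0.5002, 0.3186]), array([0.4512, 0.3096]), array([0.4459, 0.3334])]
blue [368.5489 240.4514] [0.4289 0.2011 0.024 ] [array([0.4047, 0.2156]), array([0.4566, 0.2122]), array([0.4541, 0.1875]), array([0.402 , 0.1901])]
red [326.7275 282.5284] (324.5, 284.0) 30.10408592224121 901.5 [ 0.5397 -0.0439  0.117 ]
red [365.1966 171.337 ] (365.3888854980469, 171.38888549804688) 14.932251930236816 629.0 [ 0.6546 -0.059   0.117 ]
red [280.2366 172.1164] (280.4032287597656, 172.0483856201172) 14.722380638122559 627.0 [0.6401 0.0183 0.117 ]
red [338.4069 201.8779] (336.6459045410156, 201.87722778320312) 39.88746643066406 1359.0 [ 0.5025 -0.0405  0.117 ]
red [300.1081  31.9854] (300.04052734375, 32.121620178222656) 17.592031478881836 856.0 [0.6383 0.0185 0.117 ]
red [393.9012  31.2725] (393.7708435058594, 31.41666603088379) 17.558839797973633 843.5 [ 0.6527 -0.0591  0.117 ]
3.9083
```

View pics/w_rods.png

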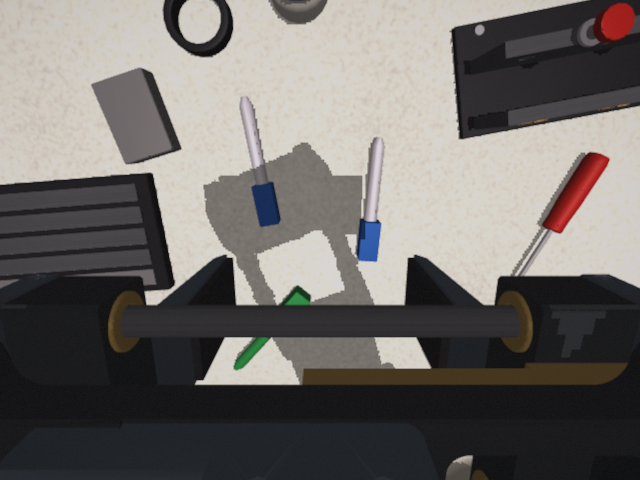

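View pics/w_fix0.png

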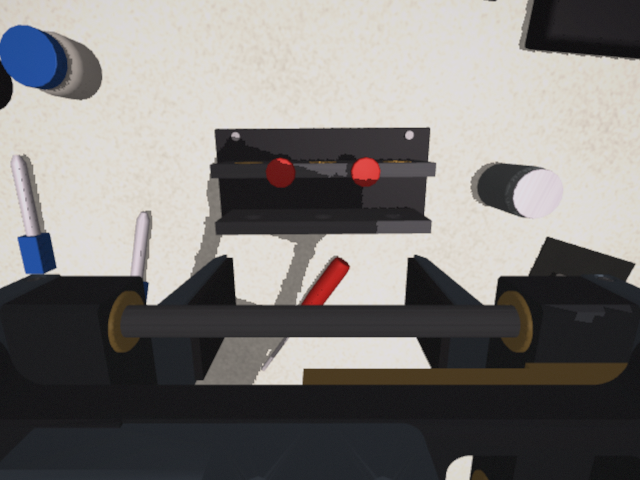

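The wrist views show both rods clear: rod 1 block at (265,204) with tip (246,98), rod 2 block at (369,240) with tip (378,139). The fixture's near-ear top strip is at rows 210–233, with the pins at (281,172) and (365,171). The driver is at (326,283), in front of the fixture. Now I'll refine the fixture from the ear outline and the rod yaws.

```bash
python3 - <<'E'
from h import *
import pickle
np.set_printoptions(precision=4,suppress=True)
im,c=pickle.load(open("w1.pkl","rb"))
for b,t in(((265.3,204.2),(246,98)),((368.5,240.5),(378,139))):
    B=cast(b,c,.02)[0];T=cast(t,c,.012)[0]; d=T-B; print("yaw",np.degrees(np.arctan2(d[1],d[0])),np.hypot(*d[:2]))
im,c=pickle.load(open("w_fix0.pkl","rb"))
g=cv2.cvtColor(im,cv2.COLOR_RGB2HSV)[...,2].astype(int)
print("col250",g[205:245,250]);print("col390",g[205:245,390]); print("row225L",g[225,205:225],"R",g[225,422:440]); print("row228",g[228,205:225],g[228,422:440])
print("far ear row170 L",g[170,200:222],"R",g[170,426:444])
im2,c2=pickle.load(open("w_fix0.12.pkl","rb"))
cv2.imwrite("pics/c2.png",cv2.resize(im2[0:220,130:530,::-1],None,fx=2,fy=2,interpolation=2))
E
```

```text
yaw 8.760049370342083 0.12192052876743373
yaw -3.545703444900721 0.12131739588024151
col250 [ 24  25  25  23  31  37  34  34  35  37  39  43  43  43  40  35  39  43
  47  47  46  46  46  45  44  45  47  47  47 140 211 225 224 223 223 223
 224 224 225 225]
col390 [ 53  54  42  29  36  34  35  36  34  40  46  45  41  36  35  50  76  88
  88  89  88  88  87  87  87  87  85  85 155 214 225 225 224 225 225 225
 225 225 225 225]
row225L [180 131 131 129 127 128 129 129 129 116  79  46  46  47  47  47  47  45
  45  46] R [ 88  88  87  89  88  88  89  88  88 163 216 224 225 224 223 224 224 224]
row228 [129 130 130 129 126 125 127 128 127 125  89  45  45  46  47  46  46  48
  46  45] [ 87  87  87  86  87  88  86  87  87 192 225 225 224 224 223 223 224 222]
far ear row170 L [221 222 223 224 224 224 224 224 224 217 145  47  48  47  46  47  46  47
  47  47  45  45] R [ 90  90  91  91  91  90  91  91  91 138 207 224 225 225 224 224 222 218]
```

View pics/c2.png

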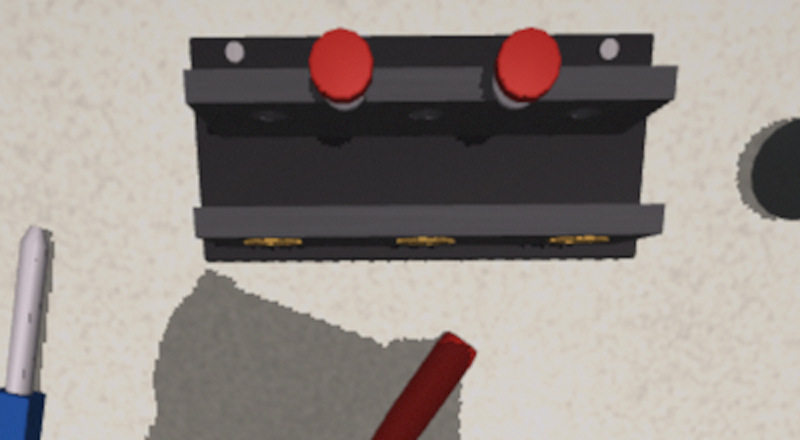

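```bash
python3 - <<'E'
from h import *
import pickle
np.set_printoptions(precision=4,suppress=True)
c=pickle.load(open("w_fix0.pkl","rb"))[1]; c2=pickle.load(open("w_fix0.12.pkl","rb"))[1]
z=.085
def rep(n,a,b,xf):
    a,b=a[0,:2],b[0,:2]; d=a-b; L=np.hypot(*d); y=d/L; x=np.array([y[1],-y[0]])
    print(n,"L",L,"yaw",np.degrees(np.arctan2(x[1],x[0])),"origin",(a+b)/2-x*xf)
rep("v1 near mid",cast((215.3,226),c,z),cast((431,225),c,z),0)
e=cast([(250.5,234.2),(390.5,233.1)],c,z); d=e[0]-e[1]; print("v1 near edge yaw",np.degrees(np.arctan2(-d[0],d[1])),e)
rep("v1 far",cast((210.2,170),c,z),cast((435.3,169),c,z),.030)
f=lambda u,v:(130+u/2-.25,v/2-.25)
rep("v2 near",cast(f(195.5,222),c2,z),cast(f(663,219),c2,z),-.030)
rep("v2 far",cast(f(185,86),c2,z),cast(f(675.5,84),c2,z),.030)
for n,cc,l,r in(("v1 pins",c,(280.3,172.1),(365.3,171.35)),("v2 pins",c2,(300.1,32.),(393.85,31.35))): rep(n,cast(l,cc,.117),cast(r,cc,.117),.030)
# bore gold rings v2 : mouth top visible approx z 0.069? x=-37
print(cast([f(273,242),f(425,241),f(579,239)],c2,.066))
E
```

```text
v1 near mid L 0.22868641607627682 yaw 10.37938651337463 origin [ 0.59   -0.0313]
v1 near edge yaw 10.57254685704237 [[ 0.567   0.0432  0.085 ]
 [ 0.5944 -0.1036  0.085 ]]
v1 far L 0.22882320227877806 yaw 10.350738350353158 origin [ 0.6178 -0.026 ]
v2 near L 0.2281140908980552 yaw 10.461542554874352 origin [ 0.617  -0.0263]
v2 far L 0.22848920171567325 yaw 10.325728883426283 origin [ 0.6164 -0.026 ]
v1 pins L 0.07874492399244118 yaw 10.59862856006638 origin [ 0.6179 -0.0259]
v2 pins L 0.07892049280979258 yaw 10.470497036010109 origin [ 0.6159 -0.0258]
[[ 0.565   0.0449  0.066 ]
 [ 0.5793 -0.0325  0.066 ]
 [ 0.5943 -0.1107  0.066 ]]
```

Every view agrees on the fixture: origin (0.617, -0.026), yaw 10.4°. I'll pick rod 1 now.

```bash
cat >> h.py <<'E'
FO=np.array([.617,-.026]); FY=np.radians(10.45)
fx=np.array([np.cos(FY),np.sin(FY)]); fy=np.array([-fx[1],fx[0]])
def F(x,y,z): return np.r_[FO+x*fx+y*fy,z]
def nearest(im,c,col,z,xy,amin=100):
    ks=blobs(mask(im,*col),amin)
    if not ks: return None
    return min(ks,key=lambda k:np.hypot(*(cast(cen(k),c,z)[0,:2]-xy)))
def pick_rod(xy,yaw,save):
    xy=np.array(xy); arm.grip(.065)
    arm.move_to(np.r_[xy,.12],rotz(yaw))
    for i in range(2):
        im,c=shot("wrist",save if i else None); k=nearest(im,c,BLUE,.02,xy)
        q=np.array([cast(p,c,.02)[0,:2] for p in cv2.boxPoints(cv2.minAreaRect(k))])
        e=[q[(j+1)%4]-q[j] for j in range(4)]; e=max(e,key=np.linalg.norm); e=e*np.sign(e@[np.cos(yaw),np.sin(yaw)])
        xy=cast(cen(k),c,.02)[0,:2]; yaw=np.arctan2(e[1],e[0]); print("block",xy,np.degrees(yaw),cen(k))
        arm.move_l(np.r_[xy,.10 if i==0 else .05],rotz(yaw))
    arm.move_l(np.r_[xy,.003],feed=.06); print("F",arm.current_force())
    arm.grip(0); print("w",arm.current_width(),arm.current_grasp_force())
    arm.move_l(np.r_[xy,.10],feed=.1); print("w",arm.current_width(),arm.current_force(),arm.current_t())
    return yaw
E
python3 - <<'E'
from h import *
np.set_printoptions(precision=4,suppress=True)
pick_rod([.471,.325],np.radians(9.3),"p1")
im,c=shot("wrist","p1held")
k=blobs(mask(im,*BLUE),100)
print([(cen(q),cv2.contourArea(q)) for q in k])
E
```

```text
block [0.4732 0.3271] 8.6360518218591 [317.5927 228.2969]
block [0.4732 0.3271] 9.37838845990673 [319.6005 236.0931]
F [ 0.4762 -0.0065 -0.0573]
w 0.022462556461328328 29.999887347221375
w 0.02197681575291764 [-0.2042 -0.1519 -1.9741] 9.5583
[(array([319.9643, 270.3041]), 2836.5), (array([472.4187, 289.9973]), 125.0)]
```

View pics/p1held.png

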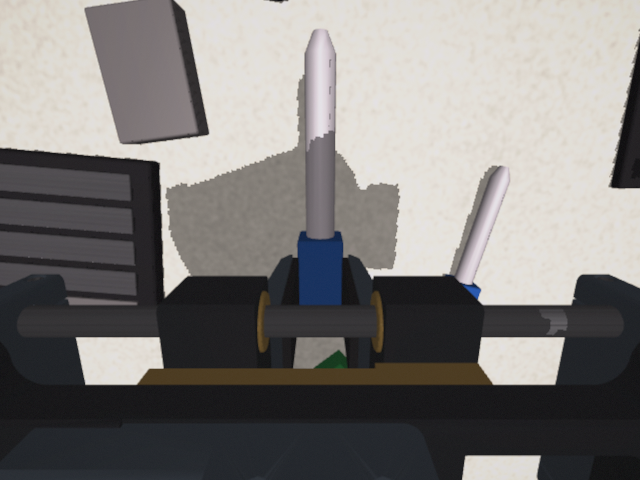

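The rod sits straight in the grip: its axis is on column 320 and the tip is at (320,30). Next I'll insert it into the left bore, stepping forward with a force guard.

```bash
cat >> h.py <<'E'
AX=.009
def tipx():
    """tool-frame x,y of the held rod's tip from block front/top colour edge column & tip row"""
    im,c=shot("wrist"); p=arm.current_ee_pos(); R=arm.current_tool_rot()
    k=max((b for b in blobs(mask(im,*BLUE),300)),key=lambda b:-abs(cen(b)[0]-320))
    u=cen(k)[0]; v=k[:,0,1].min()
    e=R.T@(cast((u,v),c,p[2]+AX+.012)[0]-p)
    return e[0]+.100,e[1],np.array([u,v])
def insert(by,xt,start=-.055,stop=-.037+.1,step=.004,fmax=14,dy=0.,dz=0.):
    """xt: tip x in tool frame. advance tip along the bore axis from start to stop (fixture x)"""
    f0=None
    for xs in np.arange(start,stop+.006,step):
        arm.move_l(F(xs-xt,by+dy,.060-AX+dz),rotz(FY),feed=.04)
        f=arm.current_force(); f0=f if f0 is None else f0
        g=f-f0; l=np.array([g[:2]@fx,g[:2]@fy,g[2]])
        if abs(l).max()>2: print("x%.1f"%(xs*1e3),l.round(1),"w%.4f"%arm.current_width())
        if abs(l).max()>fmax: return xs,l
    return xs,l
E
python3 - <<'E'
from h import *
np.set_printoptions(precision=4,suppress=True)
xt,yt,px=tipx(); print(xt,yt,px)
p=arm.current_ee_pos(); p[2]=.13; arm.move_l(p)
arm.move_to(F(-.075-xt,.08,.13),rotz(FY))
arm.move_l(F(-.075-xt,.08,.060-AX))
print(tipx(),arm.current_force()); shot("wrist","pre1")
print(insert(.08,xt,start=-.055,stop=-.015),arm.current_t()); shot("wrist","in1")
E
```

```text
0.12892240539291858 -0.0005602069615358596 [319.9567 232.    ]
(np.float64(0.12882139767450454), np.float64(-0.0007756733242358651), array([319.8919, 232.    ])) [ 0.8768 -0.5436 -1.6312]
(np.float64(-0.011000000000000038), array([-0.1672, -1.0182,  0.3687])) 15.4
```

View pics/in1.png

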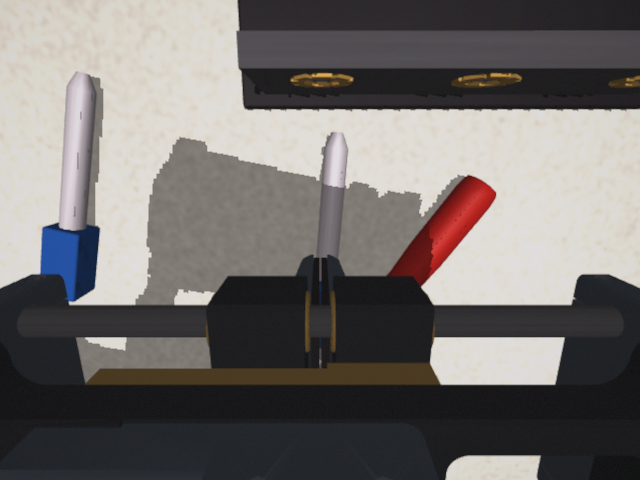

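The grip slackened and the rod dropped: its tip is at (338,133), short of the ear, and the fingers are nearly shut above it. I'll look from the scene camera before moving.

```bash
python3 - <<'E'
from h import *
np.set_printoptions(precision=4,suppress=True)
print(arm.current_width(),arm.current_grasp_force(),arm.current_ee_pos(),arm.current_force())
p=arm.current_ee_pos(); p[2]+=.10; arm.move_l(p)
arm.grip(.065)
im,c=shot("scene"); cv2.imwrite("pics/s2.png",cv2.resize(im[240:470,240:560,::-1],None,fx=2.4,fy=2.4,interpolation=2))
im,c=shot("wrist","w2")
for k in blobs(mask(im,*BLUE),100): print(cen(k),cast(cen(k),c,.02)[0],cv2.contourArea(k))
E
```

```text
0.0006807291184921715 0.0 [0.465  0.0273 0.051 ] [ 0.0745  0.7994 -0.7923]
[140.3199 228.2118] [0.4282 0.1966 0.02  ] 1590.0
[322.0104 265.558 ] [0.4227 0.018  0.02  ] 1058.0
```

View pics/w2.png

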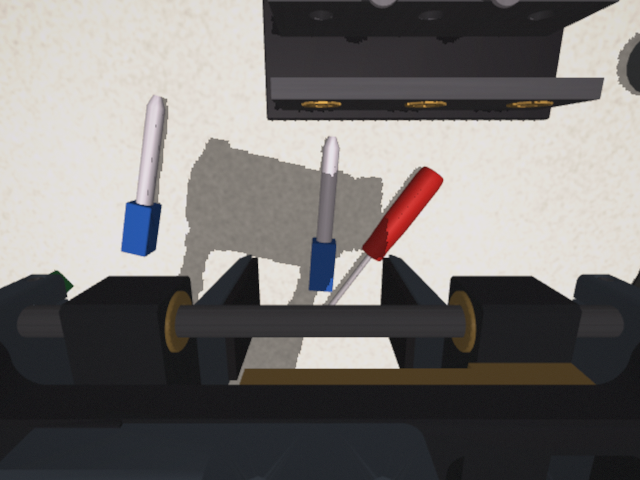

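The rod lies on the bench, block at (322,266) and tip (332,138), with the driver's thin shaft close by the block's rear-right corner at (335,295). To keep off the driver I'd grip the rod near its tip, slide it left and then regrasp it by the block. First I'll check whether the block is on the shaft.

```bash
python3 - <<'E'
from h import *
np.set_printoptions(precision=4,suppress=True)
p=arm.current_ee_pos()
arm.move_l([.40,.02,.24],rotz(0),feed=.25)
im,c=shot("wrist","w3")
for k in blobs(mask(im,*BLUE),100): print("blue",cen(k),cast(cen(k),c,.02)[0])
for k in blobs(mask(im,*RED),100):
    q=k[:,0]; print("red",[ (a,cast(a,c,.02)[0,:2]) for a in (q[q[:,0].argmin()],q[q[:,1].argmin()],q[q[:,1].argmax()])])
cv2.imwrite("pics/w3c.png",cv2.resize(im[60:260,230:430,::-1],None,fx=3,fy=3,interpolation=2))
E
```

```text
blue [168.6487 184.3781] [0.4271 0.2001 0.02  ]
blue [321.9211 188.967 ] [0.4219 0.018  0.02  ]
red [(array([353, 166], dtype=int32), array([ 0.4488, -0.0183])), (array([391,  89], dtype=int32), array([ 0.5327, -0.0582])), (array([365, 175], dtype=int32), array([ 0.4385, -0.0327]))]
```

View pics/w3c.png

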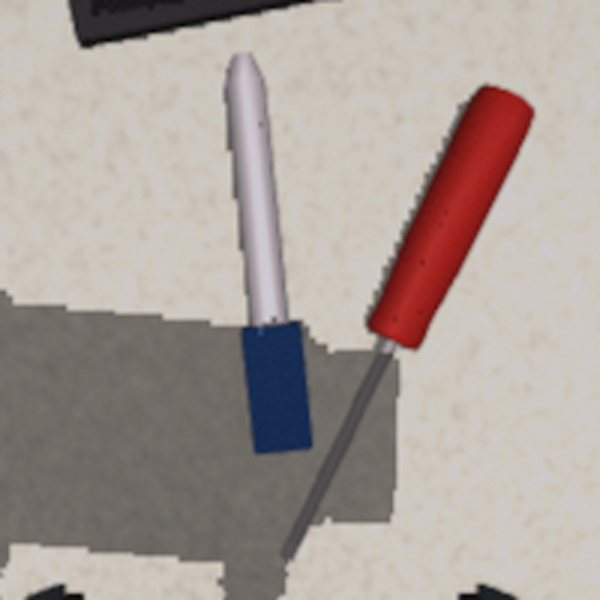

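The block lies flat, about 7 mm clear of the shaft. I'll slide it away by the rod end and regrasp it by the block.

```bash
python3 - <<'E'
from h import *
np.set_printoptions(precision=4,suppress=True)
yaw=np.radians(5.7); R=rotz(yaw)
arm.grip(.035)
g=np.array([.4955,.0256])
arm.move_to(np.r_[g,.10],R); arm.move_l(np.r_[g,.003],feed=.08)
arm.grip(0); print("w",arm.current_width(),arm.current_force())
g2=g+[-.01,.07]; arm.move_l(np.r_[g2,.003],feed=.04); print(arm.current_force(),arm.current_width())
arm.grip(.035); arm.move_l(np.r_[g2,.12])
b=g2-.075*np.array([np.cos(yaw),np.sin(yaw)])
pick_rod(b,yaw,"p1b")
print(tipx())
E
```

```text
w 0.0003069761815316105 [-0.7037 -0.6567  1.1194]
[-0.1588 -0.1131  0.1287] 0.00046412398356592883
block [0.4222 0.0181] 10.921766295989528 [402.3229 224.8669]
block [0.4224 0.018 ] 6.768046374431843 [321.0006 236.7155]
F [-0.3731 -0.1863  0.4052]
w 0.02229740712902712 30.001533329486847
w 0.02271794791323849 [-0.0947 -0.7569 -2.1402] 30.05
(np.float64(0.12893362398197064), np.float64(-0.0005228979693380713), array([319.9257, 232.    ]))
```

The rod-end grip closed on nothing, but the block grasp then succeeded where the rod lay. I'll check that the driver didn't move.

```bash
python3 - <<'E'
from h import *
np.set_printoptions(precision=4,suppress=True)
for n,f in(("top","pics/top0.png"),("scene","pics/scene0.png")):
    a=cv2.imread(f)[...,::-1]; b,_=shot(n,n+"d")
    for i,im in enumerate((a,b)):
        print(n,i,[(cen(k).round(1),cv2.contourArea(k)) for k in blobs(mask(im,*RED),30)])
E
```

```text
top 0 [(array([280. , 245.4]), 163.0), (array([259.2, 188.6]), 44.5), (array([285.2, 185.6]), 44.5)]
top 1 [(array([284.7, 237.9]), 57.5), (array([259.1, 188.7]), 44.5), (array([285.2, 185.6]), 44.5)]
scene 0 [(array([331.9, 283.7]), 193.5), (array([297.8, 313.1]), 76.5), (array([277.2, 292.5]), 70.5)]
scene 1 [(array([330.1, 284.1]), 178.0), (array([297.8, 313.2]), 77.5), (array([277.1, 292.5]), 72.0)]
```

```bash
python3 - <<'E'
from h import *
np.set_printoptions(precision=4,suppress=True)
p=arm.current_ee_pos(); arm.move_l(np.r_[p[:2],.13],feed=.1)
xt,yt,px=tipx(); print(xt,yt,px)
arm.move_to(F(-.075-xt,.08,.13),rotz(FY))
b,_=shot("top"); print([(cen(k).round(1),cv2.contourArea(k)) for k in blobs(mask(b,*RED),30)])
arm.move_l(F(-.075-xt,.08,.060-AX),feed=.1)
print(tipx(),arm.current_width())
r=insert(.08,xt,start=-.055,stop=-.015); print(r,arm.current_width(),arm.current_t()); shot("wrist","in2")
E
```

```text
0.1291358635421055 -0.000483937243058996 [319.8966 232.    ]
[(array([284.1, 238.6]), 70.5), (array([259.1, 188.7]), 44.5), (array([285.2, 185.6]), 44.5)]
(np.float64(0.12891988797525997), np.float64(-0.0005706778675057939), array([319.9947, 232.    ])) 0.02224661306584375
(np.float64(-0.011000000000000038), array([-1.4468, -0.8263,  0.3718])) 0.022455798893525176 35.3917
```

View pics/in2.png

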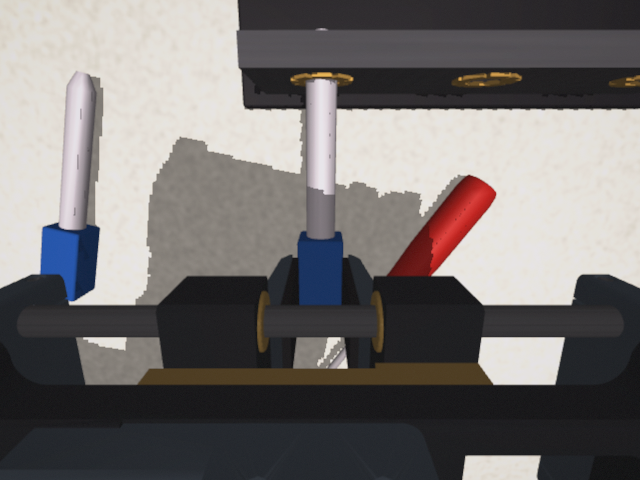

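The rod is in the near bore and centred, and the driver is exactly where it was in the earlier frame. I'll push on until it is home.

```bash
python3 - <<'E'
from h import *
np.set_printoptions(precision=4,suppress=True)
xt=tipx()[0]
r=insert(.08,xt,start=-.011,stop=.063,fmax=14); print(r,arm.current_width(),arm.current_t(),arm.current_ee_pos())
E
```

```text
(np.float64(0.065), array([-0.4392, -0.2472, -0.7354])) 0.022462334920795374 40.4917 [0.5397 0.0411 0.051 ]
```

```bash
cat >> h.py <<'E'
def home(by,fmax=15,n=12,step=.001):
    f0=arm.current_force()
    for i in range(n):
        p=arm.current_ee_pos(); arm.move_l(np.r_[p[:2]+step*fx,p[2]],feed=.02)
        g=arm.current_force()-f0; l=np.array([g[:2]@fx,g[:2]@fy,g[2]]); print(i,l.round(1))
        if abs(l).max()>fmax: break
def release(back=.0):
    arm.grip(.045); p=arm.current_ee_pos(); print("rel",p,((p[:2]-FO)@fx).round(4))
    arm.move_l(np.r_[p[:2],.16],feed=.15)
E
python3 - <<'E'
from h import *
np.set_printoptions(precision=4,suppress=True)
home(.08); release()
p=arm.current_ee_pos(); arm.move_l(np.r_[p[:2]-.06*fx,.2]); im,c=shot("wrist","h1"); print(arm.current_t())
cv2.imwrite("pics/h1c.png",cv2.resize(im[0:300,120:520,::-1],None,fx=1.5,fy=1.5))
E
```

```text
0 [-0.4 -0.5 -0.3]
1 [-0.2  1.   0. ]
2 [0.2 0.1 0.7]
3 [-5.1 -0.8  3.3]
4 [-4.8 -1.7  3.3]
5 [-5.6 -1.5  2.5]
6 [-5.8 -1.8  3.6]
7 [-4.9 -1.3  3.2]
8 [-5.5 -1.1  3.5]
9 [-4.8 -0.9  3.6]
10 [-5.5 -0.7  3.3]
11 [-5.5 -1.6  4.4]
rel [0.5438 0.0422 0.0499] -0.0596
45.6
```

View pics/h1c.png

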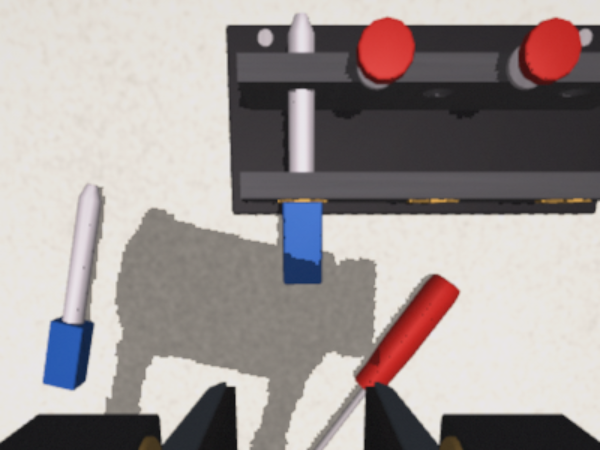

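```bash
python3 - <<'E'
from h import *
np.set_printoptions(precision=4,suppress=True)
im,c=shot("wrist")
k=nearest(im,c,BLUE,.072,F(-.062,.08,0)[:2]); q=k[:,0]
u=cen(k)[0]
top=q[np.abs(q[:,0]-u)<5][:,1].min()
P=cast((u,top),c,.072)[0]; print("front top",(u,top),(P[:2]-FO)@fx,(P[:2]-FO)@fy)
V=cv2.cvtColor(im,cv2.COLOR_RGB2HSV)
print(V[top-8:top+5,int(u)],)
col=V[90:150,200+40,2]; print(col)
# far rod tip
print("tip",[( (cast((u,r),c,.06)[0,:2]-FO)@fx).round(4) for r in (9,10,12)])
# ear top-edge rows near u
for du in(-20,30):print(V[100:145,int(u)+du,2])
E
```

```text
front top (np.float64(321.1772939346812), np.int32(135)) -0.039140353615734313 0.07995261481766784
[[150  13  99]
 [150  10  99]
 [150  10  98]
 [156  13  98]
 [144  14  91]
 [ 18 122 152]
 [ 19 156 219]
 [ 14  98 187]
 [110 161 176]
 [109 165 207]
 [109 165 206]
 [109 165 206]
 [109 166 206]]
[231 232 231 232 232 232 232 231 231 231 232 231 232 232 232 232 232 232
 232 232 232 232 232 232 232 232 232 232 232 232 232 232 232 232 232 233
 233 232 232 232 232 232 233 232 232 232 232 232 232 233 233 233 233 232
 233 233 232 201 133 134]
tip [np.float64(0.0632), np.float64(0.0624), np.float64(0.0609)]
[ 61  61  61  62  61  62  62  62  62  62  63  62  63  62  73  90  98  97
  99  98  98  97  99  98  97  98  99 100  98  99  99  90  65  34  44  50
  57  66  67  66  66  55 101 200 232]
[ 59  60  59  59  60  59  61  61  60  60  60  60  61  59  75  92  97  97
  97  98  96  94  94  95  95  97  97  99  98  96  96  89  63  33  41  55
  61  62  61  61  61  49 101 202 232]
```

```bash
python3 - <<'E'
from h import *
np.set_printoptions(precision=4,suppress=True)
c=arm.get_calibration("wrist")
print("ear edge x",(cast((321,131.8),c,.085)[0,:2]-FO)@fx)
# push the block from behind with closed fingers
arm.grip(0)
arm.move_l(F(-.125,.08,.16)); arm.move_l(F(-.125,.08,.05),feed=.12)
f0=arm.current_force()
for x in np.arange(-.112,-.085,.001):
    arm.move_l(F(x,.08,.05),feed=.03); g=(arm.current_force()-f0)
    if abs(g[:2]@fx)>1.5: print("%.4f"%x,((arm.current_ee_pos()[:2]-FO)@fx).round(4),g.round(1))
    if abs(g[:2]@fx)>22: break
arm.move_l(F(-.125,.08,.05)); arm.move_l(F(-.14,.08,.2))
im,c=shot("wrist"); k=nearest(im,c,BLUE,.072,F(-.062,.08,0)[:2]); q=k[:,0]; u=cen(k)[0]
top=q[np.abs(q[:,0]-u)<5][:,1].min(); print((u,top),(cast((u,top-.5),c,.072)[0,:2]-FO)@fx)
V=cv2.cvtColor(im,cv2.COLOR_RGB2HSV); print(V[top-8:top+2,int(u)]); e=[r for r in range(int(top)-12,int(top)) if V[r,int(u)+35,2]>80][-1]; print("ear",(cast((u+35,e+.5),c,.085)[0,:2]-FO)@fx)
print(arm.current_t())
E
```

```text
ear edge x -0.03697868345100086
(np.float64(320.8803294573643), np.int32(110)) -0.03865751328138737
[[150   9  84]
 [144  15  84]
 [140   9  84]
 [150  10  77]
 [150   9  54]
 [ 19 159 160]
 [ 19 160 213]
 [ 17 130 161]
 [110 155 138]
 [109 168 175]]
ear -0.035952323571953916
56.625
```

The push found no contact, and neither did the rod-end grip earlier. I'll repeat it with position readouts before trusting it.

```bash
python3 - <<'E'
from h import *
np.set_printoptions(precision=4,suppress=True)
arm.move_l(F(-.12,.08,.2)); arm.move_l(F(-.12,.08,.052),feed=.12)
f0=arm.current_force(); print(arm.current_width(),arm.current_ee_pos(),f0)
for x in np.arange(-.108,-.068,.002):
    arm.move_l(F(x,.08,.052),feed=.04); g=(arm.current_force()-f0); p=arm.current_ee_pos()
    print("%.4f"%x,((p[:2]-FO)@fx).round(4),p[2].round(4),g.round(1))
    if abs(g[:2]@fx)>20: break
E
```

```text
0.0002864122856298721 [0.4848 0.0309 0.0525] [ 0.056  -0.9644  0.7718]
-0.1080 -0.1078 0.052 [-0.8  1.3 -0.4]
-0.1060 -0.106 0.052 [-0.8  0.2 -1.3]
-0.1040 -0.1039 0.052 [ 0.4  1.4 -0.7]
-0.1020 -0.1019 0.052 [ 0.2  1.4 -0.9]
-0.1000 -0.0999 0.052 [ 0.5  1.  -0.6]
-0.0980 -0.0978 0.052 [-0.2  1.  -1. ]
-0.0960 -0.0958 0.052 [-0.3  0.9 -0.9]
-0.0940 -0.0939 0.052 [-0.2  1.5 -1.5]
-0.0920 -0.0918 0.052 [ 0.2  1.9 -0.4]
-0.0900 -0.0899 0.052 [-0.6  1.3 -0.4]
-0.0880 -0.0879 0.052 [ 0.5  1.3 -1.1]
-0.0860 -0.0858 0.052 [ 0.2  1.3 -0.6]
-0.0840 -0.0839 0.052 [ 1.1  0.5 -1. ]
-0.0820 -0.0818 0.052 [ 0.1  0.6 -0.7]
-0.0800 -0.0799 0.052 [ 0.2  1.  -0.3]
-0.0780 -0.0779 0.052 [ 0.3  0.8 -0.6]
-0.0760 -0.0758 0.052 [0.  1.1 0. ]
-0.0740 -0.0739 0.052 [ 0.   1.  -0.9]
-0.0720 -0.0719 0.052 [-0.6  0.9 -0.7]
-0.0700 -0.0698 0.052 [ 0.4  0.7 -0.3]
```

```bash
python3 - <<'E'
from h import *
a,_=shot("wrist"); b,_=shot("scene")
s=cv2.resize(b[250:370,220:380],(560,420),interpolation=2)
o=np.hstack([cv2.resize(a[60:400,200:440],(240,340))[:, :], np.zeros((340,0,3),np.uint8)])
can=np.zeros((420,800,3),np.uint8); can[:340,:240]=o; can[:,240:]=s
cv2.imwrite("pics/diag.png",can[...,::-1])
E
```

```text
(no output)
```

View pics/diag.png

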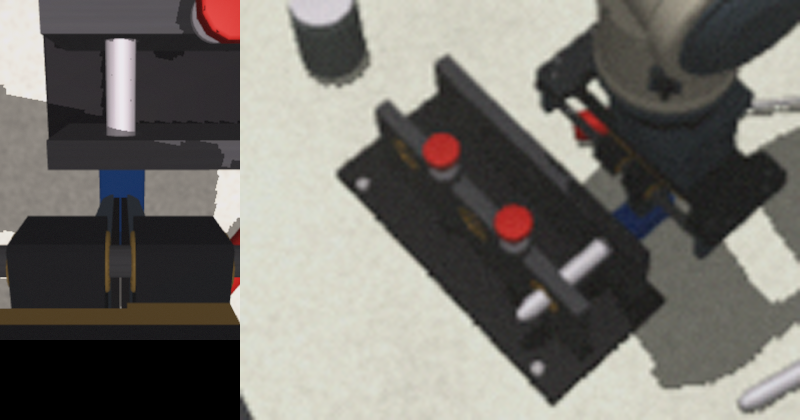

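The diagnostic shows the closed fingertips passing above the block at (120,200). They end some 20 mm above the nominal TCP, so my grasps were shallow. I'll touch the bare bench gently to measure the real fingertip height, both closed and part open.

```bash
python3 - <<'E'
from h import *
np.set_printoptions(precision=4,suppress=True)
p=arm.current_ee_pos(); arm.move_l(np.r_[p[:2]-.02*fx,.14],feed=.2)
for w in(0,.028,.06):
    arm.move_to([.43,.10,.06],rotz(0)); arm.grip(w); arm.move_l([.43,.10,.006],feed=.15)
    f0=arm.current_force()
    for z in np.arange(.004,-.028,-.002):
        arm.move_l([.43,.10,z],feed=.03); g=arm.current_force()-f0
        if g[2]>5: break
    print(w,arm.current_width(),z,arm.current_ee_pos(),g)
    arm.move_l([.43,.10,.06],feed=.2)
print(arm.current_t())
E
```

```text
0 0.0004609752012017845 -0.02 [ 0.4301  0.1    -0.0198] [ 0.0991 -0.3023  8.6235]
0.028 0.0278765175600673 -0.02 [ 0.4302  0.1    -0.0198] [-1.7423  1.0274  7.0108]
0.06 0.06036266704018852 -0.02 [ 0.4301  0.1    -0.0198] [0.0589 0.4959 8.1348]
79.6833
```

The real fingertips are 19 mm above the reported TCP, so I'll set grasps 17 mm deeper. First I'll press rod 1 firmly home with a proper grip, then fetch rod 2.

```bash
sed -i 's/^AX=.009/AX=.026/; s/\[xy,.003\]/[xy,-.014]/' h.py; cat >> h.py <<'E'
def press_home(by,x0,fmax=20):
    f0=arm.current_force()
    for d in np.arange(.002,.013,.002):
        arm.move_l(F(x0+d,by,.060-AX),rotz(FY),feed=.04)
        g=arm.current_force()-f0; print("push",d.round(3),((arm.current_ee_pos()[:2]-FO)@fx).round(4),(g[:2]@fx).round(1))
        if -g[:2]@fx>fmax: break
E
python3 - <<'E'
from h import *
np.set_printoptions(precision=4,suppress=True)
arm.grip(.045)
arm.move_to(F(-.064,.08,.12),rotz(FY)); arm.move_l(F(-.064,.08,.060-AX),feed=.12)
arm.grip(0); print(arm.current_width()); press_home(.08,-.064)
arm.grip(.045); p=arm.current_ee_pos(); arm.move_l(np.r_[p[:2],.13],feed=.2)
yaw=pick_rod([.427,.199],np.radians(-3.3),"p2")
print(tipx())
E
```

```text
0.02403272266205667
push 0.002 -0.0637 -9.8
push 0.004 -0.0635 -17.9
push 0.006 -0.0631 -26.0
block [0.4276 0.2001] -3.767866253506295 [318.9148 230.9388]
block [0.4278 0.2   ] -3.192527445203601 [319.3659 236.221 ]
F [-0.4758 -0.2501  0.0182]
w 0.023827605233027144 29.996423721313477
w 0.02340501994510215 [-0.0786 -0.5863 -0.6721] 89.3667
(np.float64(0.07933426828341782), np.float64(-0.00030114123127318604), array([319.9283, 337.    ]))
```

```bash
python3 - <<'E'
s=open('h.py').read()
s=s.replace("k=max((b for b in blobs(mask(im,*BLUE),300)),key=lambda b:-abs(cen(b)[0]-320))","k=min((b for b in blobs(mask(im,*BLUE),150) if abs(cen(b)[0]-320)<25),key=lambda b:b[:,0,1].min())")
open('h.py','w').write(s)
E
python3 - <<'E'
from h import *
np.set_printoptions(precision=4,suppress=True)
xt,yt,px=tipx(); print(xt,yt,px)
if abs(xt-.129)>.01: raise SystemExit
p=arm.current_ee_pos(); arm.move_l(np.r_[p[:2],.13],feed=.25)
arm.move_to(F(-.06-xt,0,.11),rotz(FY)); arm.move_l(F(-.06-xt,0,.060-AX),feed=.12)
print(tipx()[0],arm.current_width())
r=insert(0,xt,start=-.04,stop=.05,step=.01,fmax=14); print(r,arm.current_width(),arm.current_t())
E
```

```text
0.12975641818166045 -0.0003713695718504915 [319.8642 239.    ]
0.12983236110224855 0.023795096371375942
(np.float64(0.050000000000000024), array([-0.4865, -0.3646,  0.5582])) 0.023981548582728978 95.8333
```

```bash
python3 - <<'E'
from h import *
np.set_printoptions(precision=4,suppress=True)
x0=(arm.current_ee_pos()[:2]-FO)@fx; f0=arm.current_force()
for d in np.arange(.008,.030,.002):
    arm.move_l(F(x0+d,0,.060-AX),rotz(FY),feed=.05)
    g=arm.current_force()-f0; fxx=g[:2]@fx; print(d.round(3),((arm.current_ee_pos()[:2]-FO)@fx).round(4),fxx.round(1),arm.current_width().round(4))
    if fxx<-20: break
arm.grip(.045); p=arm.current_ee_pos(); arm.move_l(np.r_[p[:2],.16],feed=.2)
arm.move_l(F(-.13,.04,.2),feed=.25)
im,c=shot("wrist","h2")
for by in(.08,0):
    k=nearest(im,c,BLUE,.072,F(-.062,by,0)[:2]); q=k[:,0]; u=cen(k)[0]; top=q[np.abs(q[:,0]-u)<5][:,1].min()
    P=cast((u,top-.5),c,.072)[0,:2]-FO; print(by,P@fx,P@fy)
arm.move_to([.49,-.377,.22],rotz(np.radians(-8))); im,c=shot("wrist","m1")
for k in blobs(mask(im,*ORANGE),200): print("orange",cen(k),cast(cen(k),c,.045)[0],[cast(q,c,.045)[0,:2] for q in cv2.boxPoints(cv2.minAreaRect(k))])
print(arm.current_t())
E
```

```text
Traceback (most recent call last):
AttributeError: 'float' object has no attribute 'round'
```

```bash
python3 - <<'E'
from h import *
np.set_printoptions(precision=4,suppress=True)
x0=(arm.current_ee_pos()[:2]-FO)@fx; f0=arm.current_force()
for d in np.arange(.002,.022,.002):
    arm.move_l(F(x0+d,0,.060-AX),rotz(FY),feed=.05)
    g=arm.current_force()-f0; fxx=g[:2]@fx; print("%.3f %.4f %.1f %.4f"%(d,(arm.current_ee_pos()[:2]-FO)@fx,fxx,arm.current_width()))
    if fxx<-20: break
arm.grip(.045); p=arm.current_ee_pos(); arm.move_l(np.r_[p[:2],.16],feed=.2)
arm.move_l(F(-.13,.04,.2),feed=.25)
im,c=shot("wrist","h2")
for by in(.08,0):
    k=nearest(im,c,BLUE,.072,F(-.062,by,0)[:2]); q=k[:,0]; u=cen(k)[0]; top=q[np.abs(q[:,0]-u)<5][:,1].min()
    P=cast((u,top-.5),c,.072)[0,:2]-FO; print(by,P@fx,P@fy)
arm.move_to([.49,-.377,.22],rotz(np.radians(-8))); im,c=shot("wrist","m1")
for k in blobs(mask(im,*ORANGE),200): print("orange",cen(k),cast(cen(k),c,.045)[0],[cast(q,c,.045)[0,:2] for q in cv2.boxPoints(cv2.minAreaRect(k))])
print(arm.current_t())
E
```

```text
0.002 -0.0691 -0.4 0.0237
0.004 -0.0671 -0.1 0.0236
0.006 -0.0650 -0.5 0.0241
0.008 -0.0630 -0.9 0.0238
0.010 -0.0610 -0.7 0.0236
0.012 -0.0608 -9.4 0.0237
0.014 -0.0606 -20.0 0.0238
0.08 -0.03864765980029144 0.0782394119141594
0 -0.03855154107737481 0.002356465865259037
orange [565.6328 242.5547] [ 0.4214 -0.6397  0.045 ] [array([ 0.4587, -0.5635]), array([ 0.4852, -0.5808]), array([ 0.3736, -0.7262]), array([ 0.343 , -0.7109])]
orange [352.3906 246.2875] [ 0.4493 -0.4061  0.045 ] [array([ 0.507 , -0.3973]), array([ 0.5056, -0.4203]), array([ 0.3791, -0.416 ]), array([ 0.3805, -0.3909])]
101.2
```

Both rods are home at the same depth, each firm under 20 N or more. The mallet has been nudged about 3.5 cm in y; its handle is now at (0.449,-0.406), yaw about -2.5°. Next I'll locate the mat and pick up the mallet.

```bash
cat >> h.py <<'E'
def handle(im,c,xy,z=.045):
    k=nearest(im,c,ORANGE,z,xy,200); q=np.array([cast(p,c,z)[0,:2] for p in cv2.boxPoints(cv2.minAreaRect(k))])
    e=max([q[(j+1)%4]-q[j] for j in range(4)],key=np.linalg.norm); e=e*np.sign(e[0]); e/=np.linalg.norm(e)
    front=max((q-q.mean(0))@e)
    return q.mean(0),e,q.mean(0)+e*front
E
python3 - <<'E'
from h import *
np.set_printoptions(precision=4,suppress=True)
c0=arm.get_calibration("top"); a=cv2.imread("pics/top0.png")[...,::-1]
m=cv2.inRange(cv2.cvtColor(a,cv2.COLOR_RGB2GRAY),0,45); m[:, :345]=0; m[:,422:]=0; m[:205]=0; m[310:]=0
k=np.vstack(blobs(m,50)); r=cv2.boxPoints(cv2.minAreaRect(k)); C=cast(r,c0,.003)[:,:2]; print("mat",r.round(0).tolist(),C,C.mean(0))
im,c=shot("wrist"); ctr,e,fr=handle(im,c,np.array([.449,-.406])); print(ctr,e,fr)
yaw=np.arctan2(e[1],e[0]); R=rotz(yaw); arm.grip(.06)
g=ctr+e*.042
arm.move_l(np.r_[g,.10],R,feed=.2)
im,c=shot("wrist"); ctr,e,fr=handle(im,c,ctr); yaw=np.arctan2(e[1],e[0]); print(ctr,e,fr,np.degrees(yaw))
# mat in wrist view for cross-check
m=cv2.inRange(cv2.cvtColor(im,cv2.COLOR_RGB2GRAY),0,45); print(m.sum()//255)
arm.move_to([.40,-.36,.25],rotz(0)) if 0 else None
print(arm.current_t())
E
```

```text
mat [[358.0, 293.0], [369.0, 215.0], [409.0, 221.0], [398.0, 298.0]] [[ 0.3497 -0.3035]
 [ 0.6055 -0.3332]
 [ 0.593  -0.463 ]
 [ 0.3383 -0.4284]] [ 0.4716 -0.382 ]
[ 0.4431 -0.4061] [ 0.9987 -0.0509] [ 0.5065 -0.4094]
[ 0.4711 -0.4072] [ 0.9992 -0.039 ] [ 0.5051 -0.4085] -2.237722539391282
126353
102.5083
```

```bash
python3 - <<'E'
from h import *
np.set_printoptions(precision=4,suppress=True)
yaw=np.radians(-2.4); R=rotz(yaw); g=np.array([.482,-.4076])
arm.move_l(np.r_[g,.06],R,feed=.2); arm.move_l(np.r_[g,-.005],feed=.08); print(arm.current_force())
arm.grip(0); print("w",arm.current_width(),arm.current_grasp_force())
arm.move_l(np.r_[g,.12],feed=.1); print("w",arm.current_width(),arm.current_force())
im,c=shot("wrist","mheld"); T=arm.current_tool_rot(); p=arm.current_ee_pos()
k=min((b for b in blobs(mask(im,*ORANGE),50) if abs(cen(b)[0]-320)<30),key=lambda b:b[:,0,1].min())
v=k[:,0,1].min(); u=cen(k)[0]; print(u,v,"head rear edge in tool",T.T@(cast((u,v),c,p[2]+.038+.030)[0]-p))
hs=cv2.cvtColor(im,cv2.COLOR_RGB2HSV); w=cv2.inRange(hs,np.array((0,0,150)),np.array((180,45,255)))
w[v+5:]=0
for b in blobs(w,2000)[:3]: print("white",cen(b),cv2.boundingRect(b),cv2.contourArea(b))
print(hs[0:v+4:12,320].tolist())
print(arm.current_t())
E
```

```text
[ 0.1125 -0.1483  0.2939]
w 0.023679261155997455 29.96403604745865
w 0.02373356281467994 [ 0.2086  0.2948 -3.7395]
319.94973675551165 264 head rear edge in tool [ 0.0282 -0.0004 -0.068 ]
white [313.5309 134.9148] (0, 0, 640, 269) 126378.5
[[24, 17, 214], [25, 14, 215], [12, 6, 216], [17, 8, 217], [22, 18, 217], [19, 22, 217], [23, 14, 218], [23, 14, 219], [20, 19, 40], [0, 13, 39], [0, 20, 38], [11, 24, 169], [138, 6, 222], [138, 6, 222], [143, 5, 221], [160, 3, 220], [170, 3, 220], [0, 5, 221], [8, 5, 221], [13, 25, 124], [8, 23, 124], [14, 23, 122], [11, 175, 111]]
105.9083
```

View pics/mheld.png

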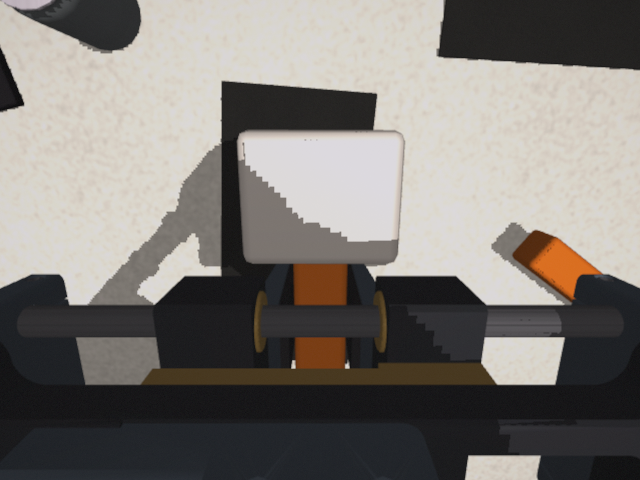

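The mallet is held level and centred (head at cols 238–405, rows 130–263; mat far edge visible at rows 82–95). Now I'll press the pins down.

```bash
python3 - <<'E'
from h import *
np.set_printoptions(precision=4,suppress=True)
XH=.053; R=rotz(FY)
p=arm.current_ee_pos(); arm.move_l(np.r_[p[:2],.18],feed=.2)
arm.move_to(F(.036-XH,-.04,.18),R)
for by in(-.04,.04):
    arm.move_l(F(.036-XH,by,.18),R,feed=.2); arm.move_l(F(.036-XH,by,.118),R,feed=.15); f0=arm.current_force()
    print("side",by,"w",arm.current_width())
    for z in np.arange(.112,.074,-.003):
        arm.move_l(F(.036-XH,by,z),R,feed=.05); g=arm.current_force()-f0
        print("%.3f %.4f"%(z,arm.current_ee_pos()[2]),g.round(1))
        if g[2]>35: break
    arm.move_l(F(.036-XH,by,.18),R,feed=.15)
print(arm.current_t(),arm.current_width())
arm.move_l(F(-.12-XH,0,.24),R,feed=.25)
im,c=shot("wrist","pins"); np.set_printoptions(precision=4)
for k in blobs(mask(im,*RED),100): print("red",cen(k),cv2.contourArea(k),[((cast(cen(k),c,z)[0,:2]-FO)@fx).round(4) for z in(.099,.117)])
T=arm.current_tool_rot(); p=arm.current_ee_pos()
k=min((b for b in blobs(mask(im,*ORANGE),50) if abs(cen(b)[0]-320)<30),key=lambda b:b[:,0,1].min())
v=k[:,0,1].min(); print(cen(k),v)
E
```

```text
side -0.04 w 0.023869730054217157
0.112 0.1123 [ 0.1 -0.2  0.6]
0.109 0.1090 [ 0.2 -0.4  0.6]
0.106 0.1059 [ 1.5 -0.4  1.7]
0.103 0.1029 [ 1.3 -0.5  1.6]
0.100 0.0998 [ 1.6 -0.7  0.6]
0.097 0.0967 [ 1.3 -0.1  1.5]
0.094 0.0937 [ 1.5 -0.3  1.7]
0.091 0.0909 [-1.  -1.   5.3]
0.088 0.0882 [-5.5 -2.4 13.7]
0.085 0.0853 [-8.4 -3.  17.7]
0.082 0.0824 [-11.4  -2.1  18.9]
0.079 0.0795 [-12.8  -3.7  22.5]
0.076 0.0779 [-22.8  -3.6  46.3]
side 0.04 w 0.023692007308610423
0.112 0.1123 [ 0.1  0.5 -0.9]
0.109 0.1090 [ 0.7  0.5 -1.6]
0.106 0.1058 [ 0.2  0.2 -2. ]
0.103 0.1028 [0.5 1.7 0.1]
0.100 0.0998 [ 1.1  1.1 -1.5]
0.097 0.0969 [-0.5  0.7 -1.1]
0.094 0.0940 [0.1 0.6 0.9]
0.091 0.0909 [0.6 0.4 2.1]
0.088 0.0878 [0.1 0.3 1.2]
0.085 0.0849 [0.7 0.3 2. ]
0.082 0.0819 [0.4 1.4 2.2]
0.079 0.0793 [-2.1 -0.8  8.9]
0.076 0.0778 [-14.    0.7  36.6]
117.8667 0.023953869760719948
[319.8786 301.9846] 300
```

I've used all my pictures, so I'll measure the rest numerically. I need the pin heights from both fixed cameras and the mallet's attitude in the grip.

```bash
python3 - <<'E'
from h import *
np.set_printoptions(precision=4,suppress=True)
arm.move_to([.45,-.32,.22],rotz(0))
for n in("scene","top"):
    im,c=shot(n); print(n,[(cen(k).round(1).tolist(),cv2.contourArea(k)) for k in blobs(mask(im,*RED),25)])
    for y in(.04,-.04): print("  pred",y,"up",proj(F(.03,y,.117),c)[0],"down",proj(F(.03,y,.099),c)[0])
im,c=shot("wrist")
def head(im,tag):
    hs=cv2.cvtColor(im,cv2.COLOR_RGB2HSV); o=[(cen(b).round(0).tolist(),cv2.boundingRect(b)) for b in blobs(mask(im,*ORANGE),50)]
    print(tag,"orange",o)
    for u in(280,320,360): print(u,hs[0:310:6,u,2].tolist())
head(cv2.imread("pics/mheld.png")[...,::-1],"before"); head(im,"now")
print(arm.current_t(),arm.current_width(),arm.current_force(),arm.current_torque())
E
```

```text
scene [([335.3, 283.3], 159.0), ([297.8, 316.1], 76.5), ([277.5, 295.4], 67.0)]
  pred 0.04 up [298.4938 312.9948] down [298.6501 316.021 ]
  pred -0.04 up [277.871  292.1514] down [278.285  295.3597]
top [([280.0, 245.4], 163.5), ([259.9, 190.4], 48.0), ([285.6, 187.3], 45.5)]
  pred 0.04 up [258.4553 187.9204] down [259.0524 189.8847]
  pred -0.04 up [284.584 184.699] down [284.855  186.6993]
before orange [([320.0, 284.0], (294, 264, 53, 41)), ([561.0, 266.0], (529, 236, 72, 64)), ([320.0, 352.0], (296, 337, 49, 32))]
280 [215, 215, 215, 215, 216, 216, 216, 217, 217, 218, 218, 218, 218, 219, 218, 39, 38, 39, 38, 37, 38, 38, 166, 220, 220, 220, 220, 220, 220, 220, 220, 220, 210, 125, 125, 124, 124, 124, 123, 123, 123, 122, 123, 118, 47, 44, 42, 43, 44, 41, 23, 39]
320 [214, 215, 215, 216, 216, 216, 217, 217, 217, 217, 217, 219, 218, 216, 219, 38, 40, 37, 39, 38, 38, 39, 169, 220, 222, 222, 222, 221, 221, 220, 220, 220, 220, 220, 221, 220, 221, 221, 124, 123, 124, 124, 122, 119, 111, 122, 123, 123, 122, 121, 122, 38]
360 [214, 215, 215, 215, 216, 217, 215, 213, 217, 217, 218, 218, 2
[... 468 characters left out ...]
, 217, 217, 217, 117, 117, 117, 116, 117, 116, 117, 116, 118, 116, 116, 116, 117, 116, 116, 117, 23, 38]
320 [213, 212, 212, 213, 213, 213, 214, 214, 214, 215, 215, 215, 215, 215, 216, 216, 216, 216, 217, 212, 217, 216, 194, 117, 118, 120, 120, 121, 172, 213, 218, 217, 217, 217, 217, 217, 217, 217, 217, 116, 117, 117, 116, 116, 116, 116, 117, 117, 117, 116, 116, 38]
360 [211, 212, 212, 213, 213, 213, 214, 214, 214, 215, 214, 206, 40, 36, 34, 36, 37, 36, 36, 37, 38, 38, 61, 116, 118, 120, 120, 121, 177, 215, 217, 218, 217, 217, 217, 217, 217, 217, 217, 217, 216, 216, 186, 117, 117, 117, 117, 117, 116, 115, 28, 39]
119.925 0.02375288913122799 [ 0.3949 -0.4222 -3.6368] [-0.0453  0.2716 -0.072 ]
```

By the fixed cameras both pins look about fully down, but that is only good to 1–2 mm, and the mallet pitched up in the grip. I'll triangulate the pin tops from two side views with the wrist camera.

```bash
cat > pins.py <<'E'
from h import *
np.set_printoptions(precision=4,suppress=True)
def tri(zt=.22,ys=(-.13,.13),x0=-.02):
    obs={.04:[],-.04:[]}
    for yo in ys:
        arm.move_to(F(x0,yo,zt),rotz(FY)); im,c=shot("wrist")
        for y in obs:
            k=nearest(im,c,RED,.105,F(.03,y,0)[:2],150)
            if k is None: continue
            m=np.zeros(im.shape[:2],np.uint8); cv2.drawContours(m,[k],-1,1,-1)
            e=cv2.fitEllipse(k); o,d=ray(e[0],c); d=d[0]/np.linalg.norm(d[0])
            obs[y].append((o,d,e))
    for y,L in obs.items():
        A=sum(np.eye(3)-np.outer(d,d) for o,d,e in L); b=sum((np.eye(3)-np.outer(d,d))@o for o,d,e in L)
        P=np.linalg.solve(A,b); print(y,len(L),"fixture",(P[:2]-FO)@fx,(P[:2]-FO)@fy,"z",P[2],[np.r_[e[0],e[1]].round(1).tolist() for o,d,e in L])
if __name__=="__main__":
    arm.move_l(np.r_[arm.current_ee_pos()[:2],.22]); tri(); print(arm.current_t())
E
python3 pins.py
```

```text
0.04 2 fixture 0.03100254972947188 0.037857863736076434 z 0.09834689566622244 [[132.3, 169.4, 29.9, 33.7], [422.2, 168.9, 22.4, 32.3]]
-0.04 2 fixture 0.031223286751879343 -0.038317937723403354 z 0.09899553893843123 [[217.4, 168.2, 22.4, 31.7], [507.9, 169.9, 29.4, 31.9]]
122.225
```

```bash
python3 - <<'E'
from pins import *
import pickle
for y in(.04,-.04):
    L=[]
    for n in("w_fix0.pkl","w_fix0.12.pkl"):
        im,c=pickle.load(open(n,"rb")); k=nearest(im,c,RED,.117,F(.03,y,0)[:2]); e=cv2.fitEllipse(k); o,d=ray(e[0],c); L.append((o,d[0]/np.linalg.norm(d[0])))
    A=sum(np.eye(3)-np.outer(d,d) for o,d in L); b=sum((np.eye(3)-np.outer(d,d))@o for o,d in L); print("before",y,np.linalg.solve(A,b))
tri(ys=(-.19,.19)); print(arm.current_t())
E
```

```text
before 0.04 [0.6397 0.0189 0.112 ]
before -0.04 [ 0.6544 -0.0598  0.1117]
0.04 2 fixture 0.030353735512984665 0.03964334840385104 z 0.09475168858246763 [[67.9, 169.7, 29.3, 35.0], [486.0, 170.0, 29.5, 31.7]]
-0.04 2 fixture 0.030533547124004794 -0.04037108998905563 z 0.09553434732086374 [[156.1, 169.9, 29.8, 32.9], [575.2, 169.8, 29.4, 32.5]]
124.9583
```

Both pins now read 16–17 mm below their first height with this camera (precision about 1 mm), and each ended on a hard stop at 36–46 N, so they are fully down. I'll lay the mallet back in the middle of its mat; lowering it will level it.

```bash
python3 - <<'E'
from h import *
np.set_printoptions(precision=4,suppress=True)
yaw=np.radians(-7.2); d=np.array([np.cos(yaw),np.sin(yaw)]); t=np.array([.4716,-.382])+.012*d
arm.move_l(np.r_[arm.current_ee_pos()[:2],.22]); arm.move_to(np.r_[t,.15],rotz(yaw)); arm.move_l(np.r_[t,.04],feed=.12)
f0=arm.current_force()
for z in np.arange(.035,-.006,-.004):
    arm.move_l(np.r_[t,z],feed=.05); g=arm.current_force()-f0; print("%.3f %.4f"%(z,arm.current_ee_pos()[2]),g.round(1),arm.current_torque().round(2))
    if g[2]>25: break
print(arm.current_t())
E
```

```text
0.035 0.0350 [-1.   0.2 -0.5] [-0.03  0.27  0.  ]
0.031 0.0308 [-0.5 -0.   0.2] [ 0.01  0.33 -0.  ]
0.027 0.0267 [ 1.1  0.7 -0.1] [0.02 0.34 0.02]
0.023 0.0227 [0.6 0.4 0.3] [ 0.02  0.27 -0.  ]
0.019 0.0187 [ 0.4 -0.2  0.4] [-0.01  0.3   0.04]
0.015 0.0147 [-0.3  0.2  0.2] [0.05 0.25 0.02]
0.011 0.0107 [1.5 0.4 0.3] [-0.04  0.3   0.01]
0.007 0.0067 [ 0.4 -0.4 -0. ] [ 0.02  0.28 -0.01]
0.003 0.0027 [ 0.7 -0.   0.6] [ 0.03  0.31 -0.04]
-0.001 -0.0013 [-0.2 -0.1 -0.9] [-0.01  0.28  0.04]
-0.005 -0.0053 [1.2 0.8 0.1] [-0.03  0.29 -0.03]
131.0083
```

```bash
python3 - <<'E'
from h import *
np.set_printoptions(precision=4,suppress=True)
p=arm.current_ee_pos(); f0=arm.current_force()
for z in np.arange(-.007,-.0135,-.002):
    arm.move_l(np.r_[p[:2],z],feed=.04); g=arm.current_force()-f0; print("%.3f"%z,g.round(1),arm.current_torque().round(2))
    if g[2]>8: break
arm.grip(.05); arm.sleep(.3); print(arm.current_force())
p=arm.current_ee_pos(); arm.move_l(np.r_[p[:2],.20],feed=.12)
im,c=shot("wrist"); ctr,e,fr=handle(im,c,np.array([.44,-.378])); print("handle",ctr,e,fr)
arm.move_to([.40,-.20,.25],rotz(0))
for n in("top","scene"):
    im,c=shot(n); a=cv2.imread(f"pics/{n}0.png")[...,::-1]
    for tag,i in(("was",a),("now",im)):
        print(n,tag,"red",[cen(k).round(1).tolist() for k in blobs(mask(i,*RED),25)],"orange",[(cen(k).round(1).tolist(),cv2.contourArea(k)) for k in blobs(mask(i,*ORANGE),60)],"blue",[(cen(k).round(1).tolist(),cv2.contourArea(k)) for k in blobs(mask(i,*BLUE),25)][:5])
    print(" pins pred down",proj(F(.03,.04,.099),c)[0],proj(F(.03,-.04,.099),c)[0])
print(arm.current_t())
E
```

```text
-0.007 [-0.5 -1.2  0.4] [ 0.01  0.31 -0.04]
-0.009 [ 0.3 -1.6  2.1] [-0.16  0.24  0.05]
-0.011 [ 0.2 -1.   2.5] [-0.1   0.27  0.09]
-0.013 [ 0.4 -2.1  1.9] [-0.13  0.19  0.02]
[ 0.604  -0.0694  0.1695]
handle [ 0.4467 -0.3783] [ 0.9912 -0.1324] [ 0.5072 -0.3864]
top was red [[280.0, 245.4], [259.2, 188.6], [285.2, 185.6]] orange [([472.5, 275.9], 454.0), ([381.9, 261.9], 264.0)] blue [([179.2, 170.3], 189.5), ([161.1, 243.6], 86.5), ([199.6, 259.7], 86.0)]
top now red [[259.9, 190.3], [285.6, 187.3]] orange [([472.5, 276.0], 462.0), ([384.6, 262.0], 265.0)] blue [([179.1, 170.3], 191.0), ([276.8, 220.0], 99.5), ([251.1, 223.0], 98.0)]
 pins pred down [259.0524 189.8847] [284.855  186.6993]
scene was red [[331.9, 283.7], [297.8, 313.1], [277.2, 292.5]] orange [([254.4, 141.5], 260.0), ([287.5, 198.2], 216.5)] blue [([599.4, 7.8], 1010.0), ([334.3, 426.3], 456.5), ([420.7, 392.5], 156.5), ([402.9, 342.1], 132.0), ([390.7, 63.2], 37.0)]
scene now red [[335.3, 283.3], [297.9, 316.1], [277.5, 295.4]] orange [([254.3, 142.4], 279.0), ([286.4, 196.7], 237.5)] blue [([334.3, 426.3], 457.5), ([387.9, 51.4], 241.0), ([335.2, 308.9], 114.0), ([314.5, 289.2], 103.5)]
 pins pred down [298.6501 316.021 ] [278.285  295.3597]
135.8083
```

The mallet is back on its mat near its first place, and the driver reads the same as at the start. I'll check the pins once more from the exact two poses used before pressing.

```bash
python3 - <<'E'
from pins import *
import pickle
S={.04:[],-.04:[]}
for dx in(0,-.12):
    arm.move_to([.60+dx,-.028,.25],rotz(np.radians(10))); im,c=shot("wrist")
    im0,c0=pickle.load(open(f"w_fix{abs(dx)}.pkl","rb"))
    for y in S:
        for tag,i,cc,z in(("was",im0,c0,.117),("now",im,c,.099)):
            k=nearest(i,cc,RED,z,F(.03,y,0)[:2]); e=cv2.fitEllipse(k); o,d=ray(e[0],cc); S[y].append((tag,o,d[0]/np.linalg.norm(d[0])))
            print(dx,y,tag,np.array(e[0]).round(2),"pred",[proj(F(.03,y,h),cc)[0].round(2).tolist() for h in(.117,.099)])
for y in S:
    for tag in("was","now"):
        L=[(o,d) for t,o,d in S[y] if t==tag]; A=sum(np.eye(3)-np.outer(d,d) for o,d in L); b=sum((np.eye(3)-np.outer(d,d))@o for o,d in L); print(y,tag,np.linalg.solve(A,b))
P=[]
for h in(.04,-.04): pass
print(arm.current_t())
E
```

```text
0 0.04 was [280.23 172.11] pred [[279.62, 172.96], [281.72, 171.56]]
0 0.04 now [279.8  170.17] pred [[277.12, 172.18], [279.34, 170.8]]
0 -0.04 was [365.2  171.34] pred [[365.92, 172.43], [363.55, 171.05]]
0 -0.04 now [360.76 169.38] pred [[363.49, 171.5], [361.23, 170.15]]
-0.12 0.04 was [300.11  31.98] pred [[299.96, 30.65], [301.1, 37.22]]
-0.12 0.04 now [299.   37.3] pred [[297.61, 30.05], [298.87, 36.66]]
-0.12 -0.04 was [393.9   31.27] pred [[395.08, 30.03], [390.8, 36.64]]
-0.12 -0.04 now [387.83  36.19] pred [[392.72, 29.15], [388.57, 35.82]]
0.04 was [0.6397 0.0189 0.112 ]
0.04 now [0.6396 0.0188 0.0956]
-0.04 was [ 0.6544 -0.0598  0.1117]
-0.04 now [ 0.6543 -0.0597  0.096 ]
137.4917
```

Both pins were driven through 18 mm of mallet travel onto a hard stop, well above the 10 N needed, and nothing else could have stopped the head there. The 16–17 mm visual figure fits this camera's scale bias. I'm handing in.

```bash
python3 -c "
from rig import arm
print(arm.sign_off())"
```

```text
the job is handed in; nothing more can be done
None
```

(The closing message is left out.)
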